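Lay the bangle tube in its cradle and chock it

TASK

Take the thick brass tube from the dark rack and lay it across the two V-cradles of the pale wooden rest, centred lengthways, without dropping it. Then stand the tall wooden wedge, narrow end down, on the deck of the rest in the slot between the tube and the low fence, about half-way along, its upright end faces square to the tube, so that the tube cannot roll out. Leave the thin tube on the rack.

Things in the scene. Friction and masses are not known exactly. Their poses are not given: they have to be found in the camera images.
- tube_mid (a point): Middle, on the axis, of the thick brass tube: 36 mm diameter, 200 mm long along this frame's y, about 0.36 kg. It starts level in one of the two pairs of notches of a dark rack, axis 39 mm above the bench; the rack's bearers (18 mm thick, 32 mm high) cross it 60 mm either side of its middle, and between them is only the rack's 6 mm base.
- thin_tube_mid (a point): Middle of the thin brass tube, 22 mm diameter, 200 mm long along this frame's y, in the rack's other notches 90 mm beside the thick one, axis 30 mm above the bench. It stays there.
- rest: Pale fixed rest; origin under its centre, on the bench, z up. Deck 130 (x) x 170 (y), top z=12 (all mm). V-cradles 20 thick at y=-68 and 68: -x side steep, to z=60; +x side gentle, to x=-10, z=45. Thick tube home: along y, axis x=-35, z=52. Fence on the +x edge: inner face x=39, 14 thick, top z=42. Wedge slot, tube to fence, is 56 wide: middle x=11, y=0; standing wedge's centre z=42.
- chock_mid (a point): Centre, half-way up, of the chock, a pale wooden wedge standing on its narrow end on the bench: 60 mm tall, 56 mm long along its y, 54 mm wide along x at the top tapering to 26 mm at the foot, z up, about 0.1 kg. Grip it by its two upright, parallel end faces, 56 mm apart along y. Either way round is the same. The low flat block (18 mm) near it is not it.
Things that resemble listed ones, but are neither listed nor needed, are in the scene too. Leave any green or red look-alike of the part that bears tube_mid alone.

How it is judged (in metres and radians):
On the way, in this order (a step that is already met when the one before it is completed fails the run):
1. the thick tube lies home in both V-cradles (x of tube_mid in the frame of rest between -0.047 and -0.023 m and y of tube_mid in the frame of rest between -0.025 and 0.025 m and z of tube_mid in the frame of rest between 0.042 and 0.062 m and angle between the y axis of tube_mid and the y axis of rest, either way round below 0.175 rad), for 0.2 s.
2. the wedge stands on the deck in the slot (x of chock_mid in the frame of rest between 0.001 and 0.021 m and y of chock_mid in the frame of rest between -0.03 and 0.03 m and z of chock_mid in the frame of rest between 0.032 and 0.052 m and angle between chock_mid's own z axis and vertical below 0.262 rad and angle between the y axis of chock_mid and the y axis of rest, either way round below 0.35 rad), for 0.2 s.
At the end, for the whole second after the job is handed in: Thick tube home in both V-cradles (10 mm in height, 12 mm sideways, 25 mm lengthways, 10 degrees); wedge narrow end down on the deck in the slot (10 mm sideways and in height, 30 mm lengthways, upright to 15 and turned to 20 degrees); both released and at rest (all of step 1 and all of step 2); the robot touches nothing.
It fails at once if the thin tube is moved more than 40 mm (distance of thin_tube_mid from where it was at the start of the episode above 0.04 m).
It fails at once if the thick tube is dropped (falls freely more than about 25 mm) (linear speed of tube above 0.7 m/s and contact force between the fingers and tube below 0.05 N).
It also fails if it takes over 56 s, if anything falls off the work surface, if the arm or the gripper's body presses on something with over 40 N, if the wrist force passes 120 N, or if a joint passes its speed limit or range.

ROBOT

A 6-joint arm with a two-finger parallel gripper is mounted at the origin on the work surface. World frame = base frame: x ahead of the robot, y to its left, z up, the work surface at z = 0. Lengths are in mm, angles in rad, forces in N, time in s.
With the tool pointing down it reaches from about 350 to 775 mm from the base axis. Payload 7.3 kg.
Tool frame: the origin (TCP) lies between the finger pads; the fingertips stand 8 mm ahead of it and the grasp point (between the pads) lies 11 mm behind it; y points along the fingers, z is the direction in which the jaws open and shut, and the axes are right-handed (so a half turn about y gives the same grasp; the last joint's range is limited). The gripper opens to 92 mm and grips with 3 to 60 N. Pads are 19 mm wide; open, the fingers measure 130 mm over their backs; the gripper's body (75 mm by 190 mm) begins 47 mm behind the grasp point.
Start: joints at [1.111, 0.342, 1.524, -0, 1.275, -0.146], TCP at [162.04, 499.387, 234.741] pointing down, gripper open.
Joint ranges: [-2.53, 2.53], [-0.77, 2.02], [0.04, 2.7], [-1, 4.14], [0.28, 2.66], [-3.11, 3.11]. Speed limits (rad/s): [2.57, 2.57, 3.14, 3.14, 3.14, 3.14].

INTERFACE

Orientations are given as [roll, pitch, yaw] about the fixed x, y, z axes, in that order (R = Rz(yaw) Ry(pitch) Rx(roll)).
In Python, from plant import bot, vision, job gives the robot as it stands. The module is installed in compiled form; this text tells all that it offers.
- The arm moves only by the tool arm_command, never from a script. Its argument "deltas" is a list of rows, each a list of 4 numbers: the shift along the tool's x, y, z in m, then the turn about the tool's y in degrees. In form: [[x, y, z, twist], ...]. A call has 1 to 5 rows; each row shifts and turns the commanded pose from where the row before left it, along the tool's axes as they then stand; what a row does not reach is not made up. A row lasts 1/10 s, in which the tool goes at most 50 mm and 8.59 degrees, less where a joint would pass 70% of its speed; a pose out of reach is approached as far as the arm can. A call is refused whole if a number of a shift passes 0.05 or a number of a turn 8.59, either way. A call with a gripper value outside its range is refused whole. "claw" is the closure in counts, from 0 (fully open) to 255 (shut), set as the call begins (left out, the last holds). The fingers move at their own pace and stop on an object; the grip force is fixed at half the most. Time passes only in rows, so rows that do not move let the fingers close. It gives the time, the measured TCP pose, the force and the opening at its end, in the units of the state.
- bot.get_obs(): the state, without advancing time (a new reading comes with each control period).
- vision.capture(name): name is "scene" or "top" or "wrist"; returns a dict with "img" (480x640x3 uint8, red, green, blue), "camera_matrix" (3x3 intrinsics, pixels), "world_to_cam" (4x4, takes a point from world to camera coordinates); the wrist camera has in their place "mount" (4x4, takes a point from camera to tool coordinates, whose origin is the TCP and whose axes are the tool frame's). Camera axes: x right, y down, z forward; pixel columns grow to the right and rows downward; lengths in mm; the calibration is good to about 2 mm. The wrist camera is an equidistant fisheye: a pixel r from the principal point sees the ray r / f radians off the axis. A picture is of the moment at which its call begins: read the wrist's pose just before it. There is no depth.
- job.close_job(): hands the job in, once; it reports no verdict.
Trained networks look in a picture, given as the dict that the camera call returned (one of the last four; its "shot" number tells which), for a name from the list of things; names that differ only in an ending like _2 or _b are one class to them, and where a whole thing is asked for, a point or a joint stands for the part that bears it (a point fixed in the world has none). Each returns a list of dicts, best first, with "confidence" (0 to 1); they miss things now and then, are a little off and sometimes report something else, mostly with a low value. They report only what shows in the picture. A call takes as long as a camera call. They do not tell look-alikes from the thing itself.
- vision.find_in(picture, name): "xyz" ([x, y, z] in mm, in the coordinates of the camera as it stood for that picture, good to about 4 mm: the middle of the surface that is visible of it).
- vision.regions_of(picture, name): "mask" (480x640 bool, what is visible of it).
The state is a dict: "time": time; "joint_positions": joint angles; "dq": joint speeds; "tau": joint torques, N m; "tool_pos": TCP position; "tcp_rot": TCP orientation; "contact_force": force on the tool from outside, world axes, zero at the start; "moment": the same for the moment, N m; "grip_width": finger opening in mm.
Only numpy, scipy, OpenCV 4.12 (cv2) and the standard library are available. Lean on these libraries where they do the work, as an engineer would, in place of code of your own. Each camera call takes 0.05 s, during which the arm holds its last target. There are 200 camera calls.

## Working session

There is one attempt and no reset: what is moved stays moved. The work goes in short steps, Python scripts to look and compute and a tool call to move; the robot and the scene stay as the last step left them, time stands still between calls to the robot, and variables do not carry over. Pictures are saved under pics/ and viewed, about 8 in all and at most 12, crops included, and the job is handed in when it is done.

Besides the shell and the picture viewer there is one more tool, called after "Emit:" in YAML: its name, and indented under it one key for each argument. arm_command: Moves the arm, as the interface text tells. Its arguments: {"type":"object","properties":{"deltas":{"type":"array","items":{"type":"array","items":{"type":"number"}}},"claw":{"type":"number"}},"required":["deltas"]}

```bash
mkdir -p pics
cat > h.py <<'E'
import numpy as np, cv2
from plant import bot, vision, job
from scipy.spatial.transform import Rotation as R
def Tt(o):
    T=np.eye(4);T[:3,:3]=R.from_euler('xyz',o['tcp_rot']).as_matrix();T[:3,3]=o['tool_pos'];return T
def c2w(p,o=None):
    return np.linalg.inv(p['world_to_cam']) if 'world_to_cam' in p else Tt(o)@p['mount']
def ap(T,x): return T[:3,:3]@np.array(x)+T[:3,3]
def save(p,n): cv2.imwrite('pics/'+n,p['img'][:,:,::-1])
def ray(p,uv,o=None):
    K=p['camera_matrix'];x=np.array([(uv[0]-K[0,2])/K[0,0],(uv[1]-K[1,2])/K[1,1]])
    if 'mount' in p:
        r=np.linalg.norm(x);d=np.array([*(x/r*np.sin(r)),np.cos(r)]) if r>0 else np.array([0,0,1.])
    else: d=np.array([*x,1.])
    T=c2w(p,o);return T[:3,3],T[:3,:3]@d
def atz(p,uv,z,o=None):
    c,d=ray(p,uv,o);return c+d*(z-c[2])/d[2]
def proj(p,X,o=None):
    x=ap(np.linalg.inv(c2w(p,o)),X);K=p['camera_matrix']
    if 'mount' in p:
        th=np.arctan2(np.hypot(x[0],x[1]),x[2]);q=x[:2]/np.hypot(x[0],x[1])*th
    else: q=x[:2]/x[2]
    return np.array([K[0,0]*q[0]+K[0,2],K[1,1]*q[1]+K[1,2]])
E
python3 - <<'E'
from h import *
np.set_printoptions(precision=1,suppress=True)
o=bot.get_obs();print(o['time'],o['tool_pos'],o['tcp_rot'],o['grip_width']);print(Tt(o))
for c in ['scene','top']:
    p=vision.capture(c);save(p,c+'0.png')
    for n in ['tube_mid','thin_tube_mid','rest','chock_mid']:
        for d in vision.find_in(p,n): print(c,n,round(d['confidence'],2),ap(c2w(p),d['xyz']),proj(p,ap(c2w(p),d['xyz'])))
        for d in vision.regions_of(p,n):
            if c=='top' and d['confidence']>.3:
                ys,xs=np.where(d['mask']);print('  mask',round(d['confidence'],2),len(xs),xs.mean(),ys.mean(),cv2.minAreaRect(np.c_[xs,ys].astype(np.float32)))
E
```

```text
0.0 [161.9 499.  234. ] [-1.6  0.  -0.3] 91.51153775149771
[[  1.   -0.    0.3 161.9]
 [ -0.3  -0.    1.  499. ]
 [ -0.   -1.   -0.  234. ]
 [  0.    0.    0.    1. ]]
scene tube_mid 0.71 [ 470.6 -251.5   54.2] [275.2 162.4]
scene tube_mid 0.71 [328.  141.2  33. ] [443.8 260.6]
scene tube_mid 0.58 [ 740.6 -286.8   29.1] [158.2 216. ]
scene thin_tube_mid 0.62 [ 558.3 -250.4   39.2] [241.8 185. ]
scene rest 0.63 [549.8 295.2  11.4] [408.6 391.7]
scene rest 0.27 [ 472.2 -252.    53.1] [274.5 162.9]
scene chock_mid 0.69 [482.2 -14.4  57.7] [335.3 237.8]
top tube_mid 0.93 [319.4 127.7  36.6] [261.  318.1]
top tube_mid 0.73 [ 256.5 -319.6   28.1] [449.  340.7]
top tube_mid 0.67 [ 458.6 -260.1   53.5] [420.4 255.9]
top tube_mid 0.56 [ 730.1 -292.6   31.2] [424.6 154.1]
  mask 0.92 1074 424.83519553072625 153.38081936685288 ((424.9767761230469, 153.99488830566406), (15.723199844360352, 76.56722259521484), 12.380756378173828)
  mask 0.91 1273 449.3605655930872 342.0926944226237 ((449.2969970703125, 342.04302978515625), (15.46928596496582, 84.68280792236328), 33.023868560791016)
  mask 0.84 12
[... 365 characters left out ...]
.7228260869565 220.0072463768116 ((419.1287536621094, 220.22329711914062), (8.113070487976074, 78.61827087402344), 83.9909896850586)
top rest 0.57 [543.9 287.6   7.7] [199.4 231.5]
  mask 0.76 3456 198.49565972222223 230.1400462962963 ((198.1177978515625, 230.23663330078125), (50.49320602416992, 71.40408325195312), 83.51692199707031)
top chock_mid 0.64 [472.4 -26.6  59. ] [324.  252.1]
  mask 0.8 502 322.81474103585657 249.8804780876494 ((322.79412841796875, 249.67649841308594), (21.585668563842773, 24.011028289794922), 75.96376037597656)
  mask 0.73 1247 421.98797113071373 254.43624699278269 ((421.58465576171875, 254.1769561767578), (15.628376007080078, 84.2195816040039), 82.87498474121094)
```

View pics/scene0.png

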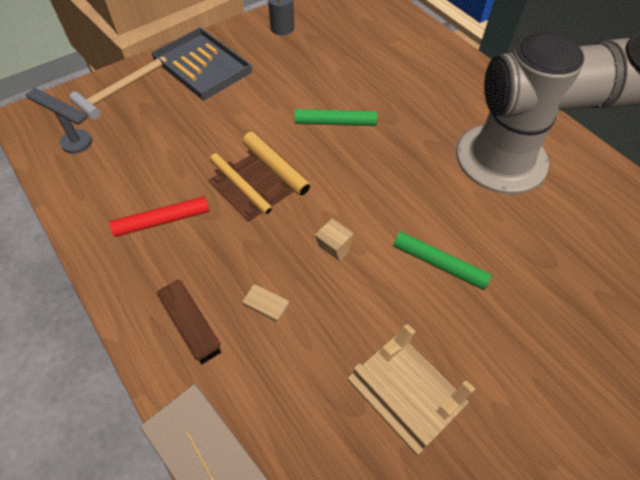

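View pics/top0.png

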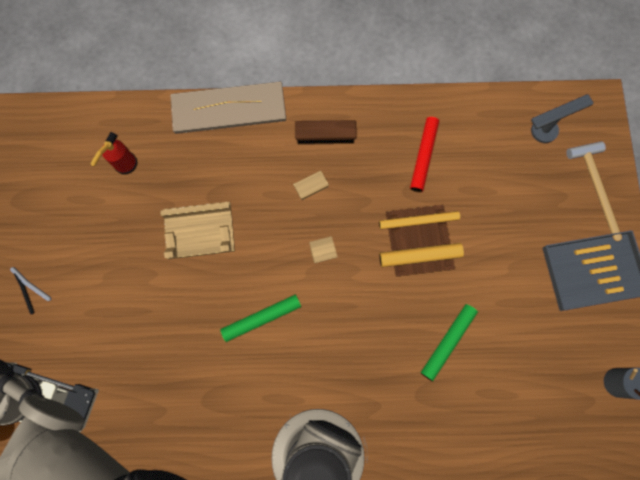

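The scene view shows the thick tube at (276,163), the thin one at (240,183), the chock at (335,238) and the rest at (410,390). The top view has the thick tube at (421,255) and the rest at (198,231), with the rest's fence on the far side (+x), and the chock at (323,250). The green and red bars and the flat block at (311,185) are decoys.

Run:
```python
from h import *
np.set_printoptions(precision=1,suppress=True)
o=bot.get_obs();print(np.degrees(o['tcp_rot']))
tgt={'tube_mid':[465,-258,50],'chock_mid':[477,-20,58],'rest':[545,290,10]}
for c in ['top','scene']:
    p=vision.capture(c)
    for n,t in tgt.items():
        ds=vision.regions_of(p,n);uv=proj(p,t)
        if not ds: print(c,n,'none');continue
        m=min((d['mask'] for d in ds),key=lambda m:np.linalg.norm(np.argwhere(m).mean(0)[::-1]-uv))
        z={'tube_mid':39+9,'chock_mid':60,'rest':12}[n]
        ys,xs=np.where(m);b=cv2.boxPoints(cv2.minAreaRect(np.c_[xs,ys].astype(np.float32)))
        W=np.array([atz(p,q,z) for q in b])[:,:2];cen=atz(p,(xs.mean(),ys.mean()),z)
        print(c,n,'cen',cen,'corners',W.tolist() if 0 else W.round(0).tolist())
        for i in (0,1):
            e=W[i+1]-W[i];print('  edge',np.linalg.norm(e),'ang',np.degrees(np.arctan2(e[1],e[0])))
```

```text
[-90.  -0. -18.]
top tube_mid cen [ 462.6 -263.6   48. ] corners [[473.0, -158.0], [493.0, -366.0], [453.0, -367.0], [433.0, -161.0]]
  edge 208.7860144575968 ang -84.4926005698308
  edge 39.995767496757225 ang -178.19941306930252
top chock_mid cen [478.4 -23.9  60. ] corners [[499.0, 12.0], [512.0, -47.0], [458.0, -59.0], [445.0, -0.0]]
  edge 60.231887835949465 ang -76.92823958568441
  edge 55.19546784285379 ang -167.92262904860726
top rest cen [545.9 289.2  12. ] corners [[606.0, 389.0], [621.0, 210.0], [487.0, 194.0], [473.0, 370.0]]
  edge 180.23587776771362 ang -85.11735697636736
  edge 134.8742283447953 ang -173.45875462226832
scene tube_mid cen [ 467.6 -251.6   48. ] corners [[498.0, -358.0], [457.0, -376.0], [439.0, -154.0], [476.0, -141.0]]
  edge 44.431371315927464 ang -156.0532124787964
  edge 222.83183390903287 ang 94.85014647642656
scene chock_mid cen [486.  -11.6  60. ] corners [[525.0, -38.0], [461.0, -65.0], [445.0, 13.0], [508.0, 37.0]]
  edge 70.02006659398324 ang -157.18092044298734
  edge 79.0627229569019 ang 101.62105178391212
scene rest cen [548.8 295.1  12. ] corners [[633.0, 212.0], [465.0, 185.0], [451.0, 370.0], [608.0, 383.0]]
  edge 170.66369030880196 ang -170.90787585310505
  edge 184.96331271587644 ang 94.30205689931026
```

Emit:
arm_command:
  deltas:
    - [0.012,0,-0.045,8.5]
    - [0.02,0,-0.045,8.5]
    - [0.03,0,-0.04,8.5]
    - [0.035,0,-0.035,8.5]
    - [0.04,0,-0.03,8.5]

```text
time: 1.8
tool_pos: [160.9, 252.6, 234.6]
tcp_rot: [-1.57, -0.0, -1.06]
contact_force: [1.3, -0.1, 1.0]
grip_width: 91.7
```

```bash
cat >> h.py <<'E'
def rows(pos,yaw,tgt,yt,smax=47):
    pos=np.array(pos,float);tgt=np.array(tgt,float);dy=yt-yaw
    n=int(max(np.ceil(np.linalg.norm(tgt-pos)/smax),np.ceil(abs(dy)/8.4),1))
    L=[]
    for i in range(n):
        a=np.radians(yaw+dy*i/n);d=(tgt-pos)/n
        X=np.array([np.cos(a),np.sin(a),0]);Z=np.array([-np.sin(a),np.cos(a),0])
        L.append([round(d@X/1000,4),round(-d[2]/1000,4),round(d@Z/1000,4),round(-dy/n,2)])
    for i in range(0,n,5): print(L[i:i+5])
E
python3 - <<'E'
from h import *
o=bot.get_obs();y=np.degrees(o['tcp_rot'][2])
rows(o['tool_pos'],y,[430,0,235],-84.5);print();rows([430,0,235],-84.5,[455,-225,200],-84.5)
E
```

```text
[[np.float64(0.044), np.float64(-0.0), np.float64(0.0139), np.float64(2.97)], [np.float64(0.0432), np.float64(-0.0), np.float64(0.0162), np.float64(2.97)], [np.float64(0.0423), np.float64(-0.0), np.float64(0.0184), np.float64(2.97)], [np.float64(0.0413), np.float64(-0.0), np.float64(0.0206), np.float64(2.97)], [np.float64(0.0402), np.float64(-0.0), np.float64(0.0227), np.float64(2.97)]]
[[np.float64(0.0389), np.float64(-0.0), np.float64(0.0247), np.float64(2.97)], [np.float64(0.0376), np.float64(-0.0), np.float64(0.0267), np.float64(2.97)], [np.float64(0.0362), np.float64(-0.0), np.float64(0.0286), np.float64(2.97)]]

[[np.float64(0.0453), np.float64(0.007), np.float64(0.0007), -0.0], [np.float64(0.0453), np.float64(0.007), np.float64(0.0007), -0.0], [np.float64(0.0453), np.float64(0.007), np.float64(0.0007), -0.0], [np.float64(0.0453), np.float64(0.007), np.float64(0.0007), -0.0], [np.float64(0.0453), np.float64(0.007), np.float64(0.0007), -0.0]]
```

Emit:
arm_command:
  deltas:
    - [0.044,0,0.014,3]
    - [0.043,0,0.016,3]
    - [0.042,0,0.0185,3]
    - [0.041,0,0.0205,3]
    - [0.04,0,0.0225,3]

```text
time: 2.3
tool_pos: [330.7, 96.1, 235.1]
tcp_rot: [-1.569, 0.0, -1.32]
contact_force: [0.3, 0.6, -0.1]
grip_width: 91.8
```

Emit:
arm_command:
  deltas:
    - [0.039,0,0.0245,3]
    - [0.0375,0,0.0265,3]
    - [0.036,0,0.0285,3]
    - [0,0,0,0]

```text
time: 2.7
tool_pos: [433.5, -0.2, 234.5]
tcp_rot: [-1.569, -0.001, -1.48]
contact_force: [-0.0, 1.0, -0.6]
grip_width: 91.9
```

```bash
cat > look.py <<'E'
import sys
from h import *
np.set_printoptions(precision=1,suppress=True)
o=bot.get_obs();p=vision.capture('wrist');save(p,sys.argv[1]+'.png')
print(o['time'],o['tool_pos'],np.degrees(o['tcp_rot']))
np.savez(sys.argv[1],K=p['camera_matrix'],mount=p['mount'],pos=o['tool_pos'],rot=o['tcp_rot'])
for n in sys.argv[2:]:
    for d in vision.find_in(p,n): print(n,round(d['confidence'],2),ap(c2w(p,o),d['xyz']))
    for d in vision.regions_of(p,n):
        ys,xs=np.where(d['mask']);r=cv2.minAreaRect(np.c_[xs,ys].astype(np.float32));print('  mask',round(d['confidence'],2),len(xs),np.array([xs.mean(),ys.mean()]),cv2.boxPoints(r).round().tolist())
        z={'tube_mid':39,'thin_tube_mid':30,'chock_mid':60,'rest':12}[n]
        W=np.array([atz(p,q,z,o)[:2] for q in cv2.boxPoints(r)]);print('   world',W.round().tolist(),atz(p,(xs.mean(),ys.mean()),z,o))
E
python3 look.py w1 chock_mid tube_mid
```

```text
2.7 [433.5  -0.2 234.5] [-89.9  -0.1 -84.8]
chock_mid 0.86 [479.8 -18.8  54. ]
  mask 0.56 3860 [369.9 242.3] [[337.0, 209.0], [395.0, 202.0], [404.0, 273.0], [346.0, 280.0]]
   world [[443.0, 10.0], [494.0, 21.0], [513.0, -45.0], [459.0, -57.0]] [476.3 -18.3  60. ]
  mask 0.5 3896 [461.1  16. ] [[397.0, 0.0], [517.0, 0.0], [517.0, 39.0], [397.0, 39.0]]
   world [[479.0, 205.0], [598.0, 235.0], [598.0, 193.0], [481.0, 167.0]] [539.4 201.5  60. ]
  mask 0.31 778 [329.5 366.2] [[314.0, 353.0], [346.0, 353.0], [346.0, 378.0], [314.0, 378.0]]
   world [[435.0, -141.0], [468.0, -138.0], [471.0, -171.0], [437.0, -174.0]] [ 452.4 -156.3   60. ]
tube_mid 0.84 [330.6 118.3  33.8]
tube_mid 0.6 [ 453.1 -163.    47.5]
  mask 0.97 6364 [227.7  83.2] [[179.0, 1.0], [215.0, -11.0], [274.0, 160.0], [238.0, 172.0]]
   world [[272.0, 203.0], [308.0, 215.0], [382.0, 47.0], [348.0, 33.0]] [332.1 117.1  39. ]
  mask 0.77 801 [329.5 366. ] [[314.0, 353.0], [346.0, 353.0], [346.0, 378.0], [314.0, 378.0]]
   world [[435.0, -155.0], [470.0, -152.0], [474.0, -186.0], [438.0, -189.0]] [ 454.1 -170.8   39. ]
```

Emit:
arm_command:
  deltas:
    - [0.045,0.007,0.0005,0]
    - [0.045,0.007,0.0005,0]
    - [0.045,0.007,0.0005,0]
    - [0.045,0.007,0.0005,0]
    - [0.045,0.007,0.0005,0]

```text
time: 3.45
tool_pos: [454.1, -220.8, 200.0]
tcp_rot: [-1.57, -0.0, -1.472]
contact_force: [0.5, -0.2, 0.8]
grip_width: 91.4
```

```bash
python3 look.py w2 tube_mid thin_tube_mid; python3 -c "
import cv2,numpy as np
cv2.imwrite('pics/a.png',np.hstack([cv2.resize(cv2.imread('pics/w1.png')[150:330,280:500],None,fx=2,fy=2),cv2.resize(cv2.imread('pics/w2.png'),(480,360))]) )"
```

```text
3.45 [ 454.1 -220.8  200. ] [-90.   -0.  -84.4]
tube_mid 0.81 [ 213.6 -276.8   28.6]
tube_mid 0.71 [ 640.5 -259.5   19.6]
tube_mid 0.69 [ 459.1 -232.8   51.6]
  mask 0.84 7546 [331.3 247.9] [[307.0, 374.0], [311.0, 154.0], [354.0, 154.0], [351.0, 374.0]]
   world [[451.0, -379.0], [436.0, -163.0], [472.0, -160.0], [495.0, -376.0]] [ 461.5 -243.    39. ]
  mask 0.71 636 [504.  276.3] [[479.0, 274.0], [521.0, 254.0], [532.0, 277.0], [491.0, 298.0]]
   world [[605.0, -255.0], [646.0, -232.0], [667.0, -255.0], [624.0, -279.0]] [ 632.9 -256.3   39. ]
  mask 0.58 2244 [ 94.3 254.6] [[52.0, 240.0], [75.0, 216.0], [165.0, 301.0], [142.0, 325.0]]
   world [[166.0, -265.0], [202.0, -236.0], [304.0, -314.0], [275.0, -347.0]] [ 224.4 -274.6   39. ]
thin_tube_mid 0.82 [ 550.3 -226.7   36.5]
```

View pics/a.png

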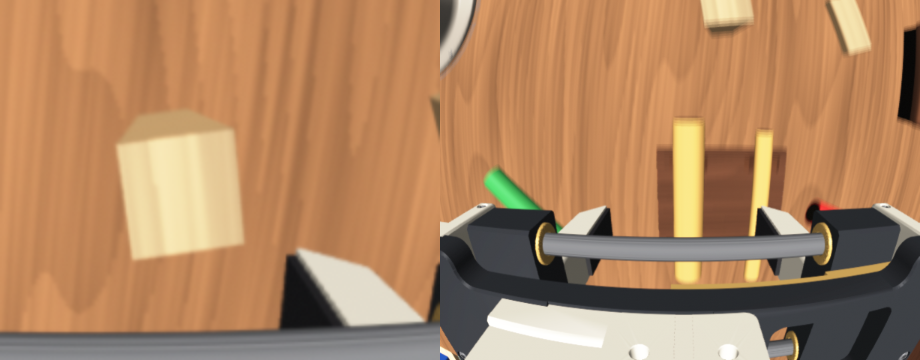

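Left crop (w1): the chock's tapered upright end face shows at its top edge, (117,145)-(233,130), so its y axis runs roughly along world y. Right (w2): the thick tube is centred between the fingers with its near end at (688,120), and the thin tube is to the right. Next I fit the tube axis from two views.

Run:
```python
from h import *
np.set_printoptions(precision=1,suppress=True)
def pick(p,o=None):
    uv=proj(p,[460,-225,48],o);ds=vision.regions_of(p,'tube_mid')
    return min((d['mask'] for d in ds),key=lambda m:np.linalg.norm(np.argwhere(m).mean(0)[::-1]-uv))
o=bot.get_obs();w=vision.capture('wrist');m=pick(w,o)
L=[]
for r in range(165,290,8):
    x=np.where(m[r])[0]
    if len(x)>20:L.append([x.min(),x.max()+1,r])
L=np.array(L,float);print(L[::3])
C=np.c_[(L[:,0]+L[:,1])/2,L[:,2]]
# axis plane: rays
def plane(p,C,o):
    D=[];
    for q in C:
        c,d=ray(p,q,o);D.append(d/np.linalg.norm(d))
    return c,np.linalg.svd(np.array(D))[2][2]
c1,n1=plane(w,C,o)
for name in ['scene','top']:
    p=vision.capture(name);m=pick(p);save(p,name+'1.png')
    ys,xs=np.where(m);r=cv2.minAreaRect(np.c_[xs,ys].astype(np.float32));v=cv2.fitLine(np.c_[xs,ys].astype(np.float32),cv2.DIST_L2,0,.01,.01).ravel()
    c2,n2=plane(p,[v[2:]+t*v[:2] for t in (-30,0,30)],None)
    d=np.cross(n1,n2);d/=np.linalg.norm(d);d*=np.sign(d[1])
    A=np.array([n1,n2,[0,1,0]]);
    print(name,'dir',d,'ang',np.degrees(np.arctan2(d[1],d[0])),'pt at y=-262',np.linalg.solve(A,[n1@c1,n2@c2,-262]),len(xs),r)
a=[atz(w,q,39,o)[:2] for q in C];a=np.array(a);print('w@39',a[0],a[-1],np.degrees(np.arctan2(*(a[0]-a[-1])[::-1])))
```

```text
[[311. 354. 165.]
 [311. 353. 189.]
 [311. 352. 213.]
 [312. 353. 237.]
 [312. 352. 261.]
 [312. 352. 285.]]
scene dir [-0.1  1.   0. ] ang 95.71184201479441 pt at y=-262 [ 464.  -262.    38.4] 1297 ((276.3032531738281, 163.7169189453125), (83.61511993408203, 16.364723205566406), 42.20729446411133)
top dir [-0.1  0.8  0.6] ang 96.61351288487019 pt at y=-262 [ 463.5 -262.    61.6] 39 ((451.5, 254.5), (5.0, 23.0), 90.0)
w@39 [ 455.  -169.3] [ 465.4 -275.8] 95.55874178582762
```

Emit:
arm_command:
  deltas:
    - [0.0105,0.025,0.0015,0]
    - [0.0105,0.035,0.0015,0]
    - [0.0105,0.035,0.0015,0]
    - [0.0105,0.035,0.0015,0]
    - [0,0.025,0,0]

```text
time: 4.5
tool_pos: [464.0, -261.8, 42.8]
tcp_rot: [-1.571, 0.0, -1.474]
contact_force: [-0.4, -0.0, 0.6]
grip_width: 91.5
```

Emit:
arm_command:
  deltas:
    - [0,0.01,0,0]
    - [0,0.005,0,0]
    - [0,0,0,0]

```text
time: 4.8
tool_pos: [464.5, -261.4, 30.1]
tcp_rot: [-1.57, -0.0, -1.474]
contact_force: [-0.5, -0.6, 1.4]
grip_width: 91.9
```

Emit:
arm_command:
  deltas:
    - [0,0,0,0]
    - [0,0,0,0]
    - [0,0,0,0]
    - [0,0,0,0]
    - [0,0,0,0]
  claw: 255

```text
time: 5.3
tool_pos: [464.3, -261.6, 30.0]
tcp_rot: [-1.57, -0.0, -1.474]
contact_force: [0.3, 0.5, -0.2]
grip_width: 56.3
```

Emit:
arm_command:
  deltas:
    - [0,0,0,0]
    - [0,0,0,0]
    - [0,0,0,0]
    - [0,0,0,0]
    - [0,0,0,0]

```text
time: 5.8
tool_pos: [464.0, -261.5, 29.7]
tcp_rot: [-1.571, 0.0, -1.474]
contact_force: [-1.4, 0.0, 0.3]
grip_width: 35.1
```

Emit:
arm_command:
  deltas:
    - [0,-0.005,0,0]
    - [0,-0.01,0,0]
    - [0,-0.02,0,0]
    - [0,-0.03,0,0]
    - [0,-0.03,0,0]

```text
time: 6.3
tool_pos: [463.9, -261.2, 125.9]
tcp_rot: [-1.571, 0.001, -1.474]
contact_force: [0.3, -0.9, -3.5]
grip_width: 35.1
```

Emit:
arm_command:
  deltas:
    - [-0.025,-0.015,0.001,0]
    - [-0.04,-0.015,0.001,0]
    - [-0.04,-0.015,0.0015,0]
    - [-0.04,-0.015,0.0015,0]
    - [-0.04,-0.01,0.0015,0]

```text
time: 6.8
tool_pos: [452.6, -75.3, 196.3]
tcp_rot: [-1.569, -0.0, -1.475]
contact_force: [0.2, -0.6, -3.2]
grip_width: 35.5
```

Emit:
arm_command:
  deltas:
    - [-0.045,-0.005,0.0015,0]
    - [-0.045,-0.005,0.0015,0]
    - [-0.045,0,0.0015,0]
    - [-0.04,0,0.0015,0]
    - [-0.03,0,0.0015,0]

```text
time: 7.3
tool_pos: [439.7, 130.3, 205.5]
tcp_rot: [-1.57, 0.001, -1.473]
contact_force: [0.6, -0.5, -3.0]
grip_width: 35.3
```

```bash
sleep 0; python3 look.py w3 rest
```

```text
7.3 [439.7 130.3 205.5] [-90.    0.  -84.4]
rest 0.94 [546.9 274.4  12.8]
  mask 0.63 19944 [452.6  75.5] [[385.0, 0.0], [518.0, 0.0], [518.0, 155.0], [385.0, 155.0]]
   world [[475.0, 342.0], [613.0, 377.0], [627.0, 213.0], [489.0, 192.0]] [546.2 277.6  12. ]
```

View pics/w3.png

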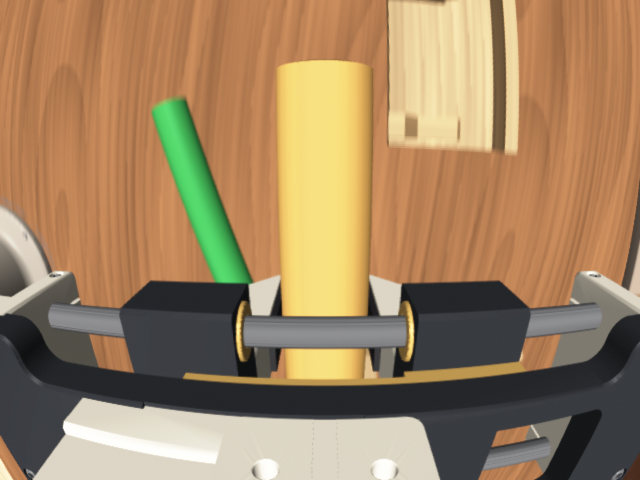

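w3: the rest is at upper right, with the near cradle at (390-458, 112-148) and the fence stripe at x≈498. Its far end is cut off, so I step forward 70 mm.

Emit:
arm_command:
  deltas:
    - [-0.035,-0.005,0.003,0]
    - [-0.035,-0.005,0.003,0]
    - [0,0,0,0]

```text
time: 7.75
tool_pos: [440.2, 200.3, 215.7]
tcp_rot: [-1.569, 0.002, -1.473]
contact_force: [0.6, -0.7, -3.6]
grip_width: 35.0
```

```bash
python3 look.py w4 rest; python3 -c "
import cv2
cv2.imwrite('pics/b.png',cv2.resize(cv2.imread('pics/w4.png')[0:260,340:600],None,fx=2.3,fy=2.3,interpolation=cv2.INTER_CUBIC))"
```

```text
7.75 [440.2 200.3 215.7] [-89.9   0.1 -84.4]
rest 0.76 [543.7 286.6  12.8]
  mask 0.66 22044 [440.1 134.1] [[370.0, 222.0], [377.0, 38.0], [509.0, 43.0], [502.0, 227.0]]
   world [[485.0, 196.0], [472.0, 375.0], [610.0, 399.0], [629.0, 206.0]] [543.6 289.8  12. ]
```

View pics/b.png

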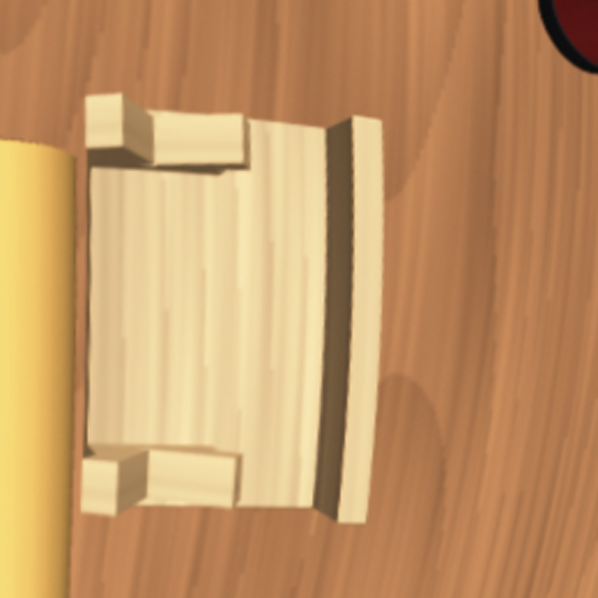

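The crop shows both cradles (near end at about (82-240, 450-515), far end at (85-245, 95-165)), the fence on the right, and the tall steep sides on the left (-x). I fit the model to these corners.

Run:
```python
from h import *
from scipy.optimize import least_squares
np.set_printoptions(precision=2,suppress=True)
f=np.load('w4.npz');p={'camera_matrix':f['K'],'mount':f['mount']};o={'tool_pos':f['pos'],'tcp_rot':f['rot']}
M=np.array([(-10,78,45),(-10,58,45),(-10,-58,45),(-10,-78,45),(39,85,42),(39,-85,42),(53,85,42),(53,-85,42),(39,85,12),(39,-85,12)],float)
U=np.array([(243,113),(243,163),(238,455),(236,507),(353,117),(337,522),(383,121),(366,522),(327,128),(314,507)])/2.3+[340,0]
def W(q,m):
    c,s=np.cos(q[2]),np.sin(q[2]);return np.array([q[0]+c*m[0]-s*m[1],q[1]+s*m[0]+c*m[1],m[2]+(q[3] if len(q)>3 else 0)])
fun=lambda q:np.concatenate([proj(p,W(q,m),o)-u for m,u in zip(M,U)])
for q0 in ([545,290,.1],[545,290,.1,0]):
    r=least_squares(fun,q0,loss='soft_l1',x_scale=[1,1,.01,1][:len(q0)]);print(r.x,np.degrees(r.x[2]));print(r.fun.reshape(-1,2).round(1).tolist())
    print('home',W(r.x,[-35,0,52]),'slot',W(r.x,[11,0,42]))
# chock from w1
f=np.load('w1.npz');p={'camera_matrix':f['K'],'mount':f['mount']};o={'tool_pos':f['pos'],'tcp_rot':f['rot']}
C=[(117,145),(233,130),(243,243),(132,260)];M=np.array([(-27,28,60),(27,28,60),(27,-28,60),(-27,-28,60)],float)
U=np.array(C)/2+[280,150]
for q0 in ([477,-20,.2],[477,-20,.2,0]):
    r=least_squares(fun,q0,x_scale=[1,1,.01,1][:len(q0)]);print('chock',r.x,np.degrees(r.x[2]),r.fun)
```

```text
[548.6  289.47   0.1 ] 5.595248017016461
[[0.3, 0.1], [0.7, -0.3], [-0.4, 1.2], [-1.0, 0.1], [0.3, -1.6], [0.9, 0.6], [0.3, -1.1], [0.8, 0.7], [-1.0, -0.4], [-0.8, 0.1]]
home [513.76 286.06  52.  ] slot [559.54 290.55  42.  ]
[549.58 289.57   0.1   -2.56] 5.566656846042975
[[0.5, 0.8], [0.8, 0.3], [-0.3, 0.7], [-0.8, -0.5], [0.1, -0.9], [0.7, -0.0], [0.0, -0.4], [0.6, 0.1], [-1.1, 0.2], [-0.9, -0.4]]
home [514.75 286.17  49.44] slot [560.53 290.64  39.44]
chock [477.97 -23.62   0.23] 13.240347341566101 [-0.65  0.01  0.55 -0.53  0.53  0.54 -0.38  0.08]
chock [478.69 -24.96   0.23  -4.69] 13.239569728047007 [-0.19  0.33  0.16 -0.1   0.09  0.16 -0.04 -0.41]
```

The residuals are about 1 px and the free-height check is within 3 mm. Rest is at (549, 289.5), yaw 5.6°, so home is (514, 286), and the tube is already parallel.

Emit:
arm_command:
  deltas:
    - [-0.02,0.015,0.02,0]
    - [-0.02,0.025,0.021,0]
    - [-0.02,0.03,0.021,0]
    - [-0.018,0.03,0.02,0]
    - [0,0.006,0,0]

```text
time: 8.4
tool_pos: [514.1, 283.1, 104.3]
tcp_rot: [-1.576, -0.001, -1.475]
contact_force: [-0.7, 0.2, -3.4]
grip_width: 35.5
```

Emit:
arm_command:
  deltas:
    - [0,0.018,0,0]
    - [0,0.018,0,0]
    - [0,0.014,0,0]
    - [0,0.008,0,0]
    - [0,0,0,0]

```text
time: 8.9
tool_pos: [513.5, 282.8, 50.1]
tcp_rot: [-1.573, -0.001, -1.475]
contact_force: [-0.2, 0.2, -2.8]
grip_width: 35.2
```

Emit:
arm_command:
  deltas:
    - [-0.003,0.003,0,0]
    - [0,0.002,0,0]
    - [0,0.001,0,0]
    - [0,0,0,0]

```text
time: 9.3
tool_pos: [513.7, 286.9, 44.9]
tcp_rot: [-1.57, 0.0, -1.474]
contact_force: [-0.6, 0.3, -3.6]
grip_width: 35.4
```

Emit:
arm_command:
  deltas:
    - [0,0.001,0,0]
    - [0,0.001,0,0]
    - [0,0,0,0]

```text
time: 9.6
tool_pos: [513.6, 286.7, 42.6]
tcp_rot: [-1.571, 0.0, -1.474]
contact_force: [-0.1, -0.2, -3.4]
grip_width: 35.4
```

Emit:
arm_command:
  deltas:
    - [0,0.001,0,0]
    - [0,0.001,0,0]
    - [0,0,0,0]

```text
time: 9.9
tool_pos: [513.9, 286.8, 42.1]
tcp_rot: [-1.57, 0.0, -1.474]
contact_force: [-3.5, -1.6, 7.0]
grip_width: 35.1
```

Contact: the force went from -3.4 to +7 N at the expected height. Releasing.

Emit:
arm_command:
  deltas:
    - [0,0,0,0]
    - [0,0,0,0]
    - [0,0,0,0]
    - [0,0,0,0]
    - [0,0,0,0]
  claw: 0

```text
time: 10.4
tool_pos: [513.7, 286.7, 40.6]
tcp_rot: [-1.571, 0.0, -1.474]
contact_force: [0.6, -0.2, -0.5]
grip_width: 70.5
```

Emit:
arm_command:
  deltas:
    - [0,0,0,0]
    - [0,0,0,0]
    - [0,0,0,0]
    - [0,0,0,0]
    - [0,0,0,0]

```text
time: 10.9
tool_pos: [513.7, 286.7, 40.7]
tcp_rot: [-1.571, 0.0, -1.474]
contact_force: [0.0, 0.1, 0.1]
grip_width: 91.9
```

Emit:
arm_command:
  deltas:
    - [0,-0.01,0,0]
    - [0,-0.03,0,0]
    - [0,-0.04,0,0]
    - [0,-0.045,0,0]
    - [0,-0.04,0,0]

```text
time: 11.4
tool_pos: [513.6, 286.8, 208.8]
tcp_rot: [-1.569, 0.001, -1.474]
contact_force: [0.9, -0.5, 1.1]
grip_width: 92.0
```

Run:
```python
from h import *
o=bot.get_obs();rows(o['tool_pos'],-84.45,[480,130,215],-50);print();rows([480,130,215],-50,[478,65,215],13.2)
```

```text
[[np.float64(0.0306), np.float64(-0.0012), np.float64(-0.0097), -6.89], [np.float64(0.0292), np.float64(-0.0012), np.float64(-0.0133), -6.89], [np.float64(0.0274), np.float64(-0.0012), np.float64(-0.0167), -6.89], [np.float64(0.0252), np.float64(-0.0012), np.float64(-0.0199), -6.89], [np.float64(0.0226), np.float64(-0.0012), np.float64(-0.0228), -6.89]]

[[np.float64(0.0061), np.float64(-0.0), np.float64(-0.0054), -7.9], [np.float64(0.0053), np.float64(-0.0), np.float64(-0.0062), -7.9], [np.float64(0.0044), np.float64(-0.0), np.float64(-0.0069), -7.9], [np.float64(0.0034), np.float64(-0.0), np.float64(-0.0074), -7.9], [np.float64(0.0023), np.float64(-0.0), np.float64(-0.0078), -7.9]]
[[np.float64(0.0012), np.float64(-0.0), np.float64(-0.008), -7.9], [np.float64(0.0001), np.float64(-0.0), np.float64(-0.0081), -7.9], [np.float64(-0.001), np.float64(-0.0), np.float64(-0.0081), -7.9]]
```

Tube released, with a height settle of about 1 mm. Now to the chock, turning to yaw ≈13°.

Run:
```python
from h import *
o=bot.get_obs();print(np.round(o['joint_positions'],2));rows(o['tool_pos'],-84.4,[495,-22,190],13.2)
p=vision.capture('top');save(p,'top2.png')
for d in vision.find_in(p,'tube_mid'):print(round(d['confidence'],2),ap(c2w(p),d['xyz']).round(1))
```

```text
[0.38 0.48 1.39 0.   1.28 0.28]
[[np.float64(0.0255), np.float64(0.0016), np.float64(-0.0041), -8.13], [np.float64(0.0246), np.float64(0.0016), np.float64(-0.0076), -8.13], [np.float64(0.0233), np.float64(0.0016), np.float64(-0.011), -8.13], [np.float64(0.0215), np.float64(0.0016), np.float64(-0.0142), -8.13], [np.float64(0.0193), np.float64(0.0016), np.float64(-0.0171), -8.13]]
[[np.float64(0.0167), np.float64(0.0016), np.float64(-0.0197), -8.13], [np.float64(0.0137), np.float64(0.0016), np.float64(-0.0218), -8.13], [np.float64(0.0105), np.float64(0.0016), np.float64(-0.0235), -8.13], [np.float64(0.0071), np.float64(0.0016), np.float64(-0.0248), -8.13], [np.float64(0.0035), np.float64(0.0016), np.float64(-0.0255), -8.13]]
[[np.float64(-0.0002), np.float64(0.0016), np.float64(-0.0258), -8.13], [np.float64(-0.0038), np.float64(0.0016), np.float64(-0.0255), -8.13]]
0.97 [515.6 228.4  65.8]
0.94 [ 252.9 -320.2   29.2]
0.85 [325.8 117.1  35.6]
0.82 [ 728.3 -292.6   33.1]
0.18 [572.9 249.8   7.7]
```

Emit:
arm_command:
  deltas:
    - [0.0255,0.001,-0.004,-8.1]
    - [0.0245,0.001,-0.0075,-8.1]
    - [0.0235,0.002,-0.011,-8.1]
    - [0.0215,0.002,-0.014,-8.1]
    - [0.0195,0.002,-0.017,-8.1]

```text
time: 12.0
tool_pos: [505.8, 157.0, 197.7]
tcp_rot: [-1.571, 0.0, -0.762]
contact_force: [0.4, 0.1, -0.0]
grip_width: 91.6
```

Emit:
arm_command:
  deltas:
    - [0.0165,0.001,-0.0195,-8.1]
    - [0.0135,0.002,-0.022,-8.1]
    - [0.0105,0.002,-0.0235,-8.1]
    - [0.007,0.002,-0.025,-8.1]
    - [0.0035,0.002,-0.0255,-8.1]

```text
time: 12.5
tool_pos: [497.0, 28.6, 188.8]
tcp_rot: [-1.571, -0.0, -0.055]
contact_force: [1.4, -0.5, 0.2]
grip_width: 92.1
```

Emit:
arm_command:
  deltas:
    - [0,0.001,-0.026,-8.3]
    - [-0.004,0.001,-0.0255,-8.3]
    - [0,0,0,0]

```text
time: 12.8
tool_pos: [493.6, -24.5, 186.7]
tcp_rot: [-1.571, 0.0, 0.23]
contact_force: [0.7, -0.3, -0.3]
grip_width: 91.7
```

```bash
python3 look.py w5 chock_mid; python3 -c "
import cv2
cv2.imwrite('pics/c.png',cv2.resize(cv2.imread('pics/w5.png')[120:340,180:460],None,fx=2,fy=2,interpolation=cv2.INTER_CUBIC))"
```

```text
12.8 [493.6 -24.5 186.7] [-90.    0.   13.2]
chock_mid 0.73 [479.9 -27.7  54.9]
  mask 0.94 5117 [329.6 213.3] [[291.0, 179.0], [367.0, 178.0], [368.0, 248.0], [293.0, 250.0]]
   world [[459.0, -58.0], [445.0, -3.0], [498.0, 12.0], [512.0, -45.0]] [477.5 -24.2  60. ]
```

View pics/c.png

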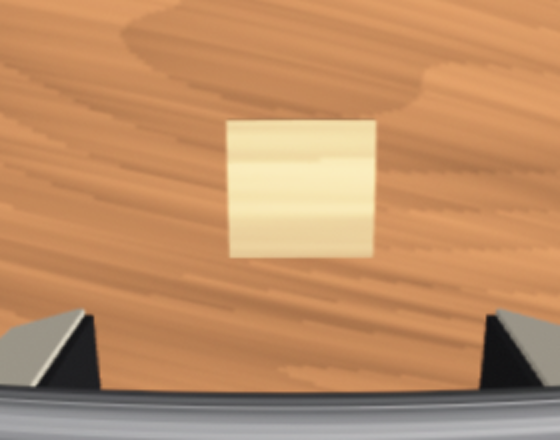

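The crop shows the chock's top face at (227-377, 120-257), square to the jaws and nearly centred between the fingers. Descending to grip.

Emit:
arm_command:
  deltas:
    - [-0.005,0.025,0.001,0]
    - [-0.005,0.035,0.001,0]
    - [-0.005,0.035,0.001,0]
    - [0,0.03,0.001,0]
    - [0,0.02,0,0]

```text
time: 13.45
tool_pos: [477.4, -20.2, 39.9]
tcp_rot: [-1.57, 0.002, 0.228]
contact_force: [0.8, -0.1, -1.0]
grip_width: 91.9
```

Emit:
arm_command:
  deltas:
    - [0,0.01,0,0]
    - [0,0.004,0,0]
    - [0,0,0,0]

```text
time: 13.75
tool_pos: [478.8, -21.2, 27.9]
tcp_rot: [-1.571, -0.0, 0.229]
contact_force: [-0.6, 0.9, 0.9]
grip_width: 91.6
```

Emit:
arm_command:
  deltas:
    - [0,0,0,0]
    - [0,0,0,0]
    - [0,0,0,0]
    - [0,0,0,0]
    - [0,0,0,0]
  claw: 255

```text
time: 14.25
tool_pos: [478.6, -21.8, 28.0]
tcp_rot: [-1.571, -0.001, 0.229]
contact_force: [-0.0, -0.5, 1.6]
grip_width: 56.7
```

Emit:
arm_command:
  deltas:
    - [0,0,0,0]
    - [0,0,0,0]
    - [0,0,0,0]

```text
time: 14.55
tool_pos: [478.7, -21.8, 28.0]
tcp_rot: [-1.571, -0.001, 0.229]
contact_force: [-1.0, -1.2, 5.0]
grip_width: 55.7
```

Emit:
arm_command:
  deltas:
    - [0,-0.01,0,0]
    - [0,-0.03,0,0]
    - [0,-0.04,0,0]
    - [0,-0.035,0,0]
    - [0,0,0,0]

```text
time: 15.05
tool_pos: [480.9, -22.0, 147.4]
tcp_rot: [-1.574, -0.008, 0.229]
contact_force: [0.4, -0.2, -0.7]
grip_width: 55.7
```

Run:
```python
from h import *
o=bot.get_obs();rows(o['tool_pos'],np.degrees(o['tcp_rot'][2]),[560,290.5,143],5.6,42)
```

```text
[[np.float64(0.0185), np.float64(0.0005), np.float64(0.0358), np.float64(0.94)], [np.float64(0.0179), np.float64(0.0005), np.float64(0.0361), np.float64(0.94)], [np.float64(0.0173), np.float64(0.0005), np.float64(0.0364), np.float64(0.94)], [np.float64(0.0167), np.float64(0.0005), np.float64(0.0367), np.float64(0.94)], [np.float64(0.0161), np.float64(0.0005), np.float64(0.0369), np.float64(0.94)]]
[[np.float64(0.0155), np.float64(0.0005), np.float64(0.0372), np.float64(0.94)], [np.float64(0.0149), np.float64(0.0005), np.float64(0.0374), np.float64(0.94)], [np.float64(0.0143), np.float64(0.0005), np.float64(0.0377), np.float64(0.94)]]
```

Emit:
arm_command:
  deltas:
    - [0.0185,0,0.036,1]
    - [0.018,0,0.036,1]
    - [0.0175,0,0.0365,1]
    - [0.017,0,0.0365,1]
    - [0.016,0,0.037,1]

```text
time: 15.55
tool_pos: [528.3, 175.3, 141.9]
tcp_rot: [-1.571, 0.002, 0.141]
contact_force: [0.4, -0.9, -1.6]
grip_width: 56.0
```

Emit:
arm_command:
  deltas:
    - [0.0155,0,0.037,1]
    - [0.015,0,0.0375,0.8]
    - [0.0145,0,0.0375,0.8]
    - [0,0,0,0]
    - [0,0,0,0]

```text
time: 16.05
tool_pos: [558.4, 290.9, 141.3]
tcp_rot: [-1.572, 0.003, 0.098]
contact_force: [-0.3, -0.0, -1.1]
grip_width: 56.1
```

```bash
python3 look.py w6 tube_mid rest
```

```text
16.05 [558.4 290.9 141.3] [-90.    0.1   5.6]
tube_mid 0.63 [371.9  53.4  22.3]
  mask 0.92 16698 [322.3 181.3] [[165.0, 153.0], [479.0, 153.0], [479.0, 209.0], [165.0, 209.0]]
   world [[503.0, 171.0], [482.0, 394.0], [522.0, 401.0], [545.0, 172.0]] [515.6 285.2  39. ]
  mask 0.49 271 [72.9  4.2] [[57.0, 0.0], [91.0, 0.0], [91.0, 12.0], [57.0, 12.0]]
   world [[373.0, 50.0], [380.0, 89.0], [390.0, 91.0], [384.0, 52.0]] [380.1  69.5  39. ]
  mask 0.61 17112 [324.  210.5] [[203.0, 124.0], [446.0, 123.0], [447.0, 292.0], [204.0, 293.0]]
   world [[482.0, 190.0], [463.0, 375.0], [600.0, 399.0], [621.0, 194.0]] [541.  288.8  12. ]
```

View pics/w6.png

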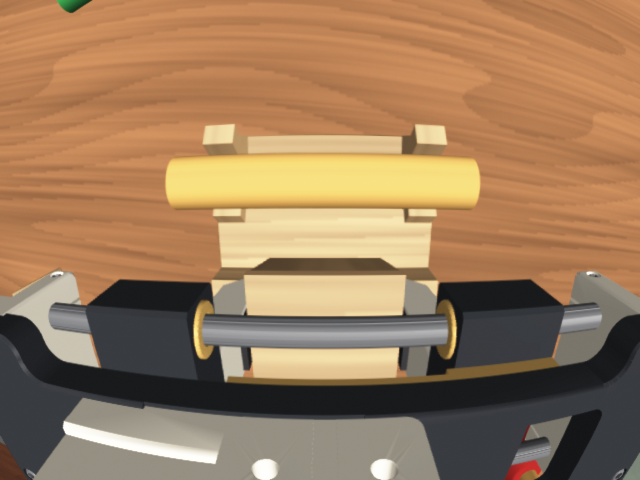

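w6: the tube (165-479) lies in both V's, centred on the rest (204-447), and the chock hangs square and upright in the jaws at (245-405, 260-380). Lowering.

Emit:
arm_command:
  deltas:
    - [0.0015,0.015,0,0]
    - [0,0.025,0,0]
    - [0,0.025,0,0]
    - [0,0.018,0,0]
    - [0,0.008,0,0]

```text
time: 16.8
tool_pos: [559.5, 289.6, 48.8]
tcp_rot: [-1.572, 0.004, 0.096]
contact_force: [-0.3, -1.1, -1.4]
grip_width: 55.6
```

Emit:
arm_command:
  deltas:
    - [0,0.003,0,0]
    - [0,0.002,0,0]
    - [0,0,0,0]

```text
time: 17.1
tool_pos: [561.3, 290.7, 47.4]
tcp_rot: [-1.57, -0.001, 0.096]
contact_force: [-0.4, 0.8, -1.7]
grip_width: 56.2
```

Emit:
arm_command:
  deltas:
    - [0,0.002,0,0]
    - [0,0.002,0,0]
    - [0,0.001,0,0]
    - [0,0,0,0]

```text
time: 17.5
tool_pos: [560.8, 290.7, 41.7]
tcp_rot: [-1.571, 0.0, 0.096]
contact_force: [-0.3, -0.9, -1.9]
grip_width: 55.9
```

Emit:
arm_command:
  deltas:
    - [0,0.001,0,0]
    - [0,0.001,0,0]
    - [0,0,0,0]

```text
time: 17.8
tool_pos: [561.0, 290.8, 40.0]
tcp_rot: [-1.571, -0.001, 0.096]
contact_force: [0.2, 0.6, 0.7]
grip_width: 55.8
```

Emit:
arm_command:
  deltas:
    - [0,0.001,0,0]
    - [0,0,0,0]

```text
time: 18.0
tool_pos: [561.1, 290.7, 40.0]
tcp_rot: [-1.571, -0.001, 0.096]
contact_force: [-2.6, -1.7, 9.1]
grip_width: 55.7
```

Emit:
arm_command:
  deltas:
    - [0,0,0,0]
    - [0,0,0,0]
    - [0,0,0,0]
    - [0,0,0,0]
    - [0,0,0,0]
  claw: 0

```text
time: 18.5
tool_pos: [560.8, 290.6, 38.6]
tcp_rot: [-1.571, 0.0, 0.096]
contact_force: [0.2, -0.7, -0.4]
grip_width: 89.6
```

Emit:
arm_command:
  deltas:
    - [0,0,0,0]
    - [0,0,0,0]
    - [0,0,0,0]

```text
time: 18.8
tool_pos: [560.8, 290.7, 38.7]
tcp_rot: [-1.571, -0.0, 0.096]
contact_force: [-1.0, 0.1, 0.9]
grip_width: 91.5
```

Emit:
arm_command:
  deltas:
    - [0,-0.01,0,0]
    - [0,-0.03,0,0]
    - [0,-0.04,0,0]
    - [0,-0.045,0,0]
    - [0.03,-0.03,0,0]

```text
time: 19.3
tool_pos: [589.3, 294.2, 198.7]
tcp_rot: [-1.57, -0.002, 0.098]
contact_force: [1.3, 0.1, 0.1]
grip_width: 91.9
```

Emit:
arm_command:
  deltas:
    - [0.03,0,0,0]
    - [0.02,0,0,0]
    - [0,0,0,0]

```text
time: 19.6
tool_pos: [642.2, 297.9, 193.9]
tcp_rot: [-1.571, -0.002, 0.095]
contact_force: [-1.3, -0.9, -0.8]
grip_width: 92.1
```

```bash
python3 look.py w7 tube_mid chock_mid rest
```

```text
19.6 [642.2 297.9 193.9] [-90.   -0.1   5.5]
tube_mid 0.94 [515.3 284.8  68.8]
tube_mid 0.43 [563.1 289.4  70. ]
  mask 0.56 11789 [323.8  68. ] [[191.0, 43.0], [457.0, 42.0], [457.0, 93.0], [191.0, 94.0]]
   world [[495.0, 171.0], [473.0, 394.0], [518.0, 398.0], [540.0, 176.0]] [512.8 285.2  39. ]
chock_mid 0.57 [558.9 288.9  67.5]
  mask 0.68 5561 [325.3 124.7] [[287.0, 88.0], [364.0, 88.0], [364.0, 161.0], [287.0, 161.0]]
   world [[535.0, 260.0], [529.0, 317.0], [585.0, 323.0], [590.0, 264.0]] [560.3 290.8  60. ]
rest 0.95 [571.2 290.6  11.4]
  mask 0.83 14429 [325.8 132. ] [[224.0, 186.0], [224.0, 23.0], [428.0, 23.0], [428.0, 186.0]]
   world [[621.0, 203.0], [469.0, 190.0], [451.0, 374.0], [603.0, 390.0]] [565.1 292.   12. ]
```

View pics/w7.png

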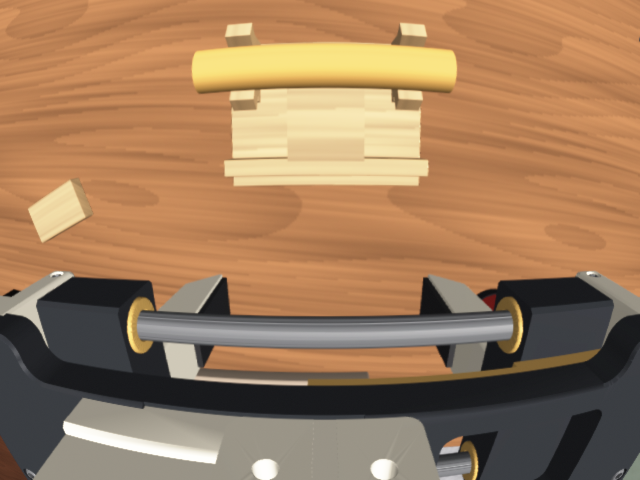

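w7: the tube (191-457, row 68) lies in both cradles, and the chock (287-364, 88-161) stands between it and the fence, square and centred. The gripper is clear.

```bash
python3 -c "
from h import *
print(job.close_job())"
```

```text
the job is handed in; nothing more can be done
None
```

The thick brass tube is lying in both V-cradles of the rest, and the wooden wedge is standing narrow end down in the slot. I handed the job in at about 20 s of the 56 s allowed; no verdict is reported.

**What I did:** I gripped the tube at its middle, laid it down until I felt contact, and released it at about the expected height. I then gripped the wedge by its end faces, set it down on the deck until I felt contact, released it and backed the gripper clear.

**Last checks (final wrist view):**

| Thing | Measured | Target |
|---|---|---|
| Tube, position (mm) | about (515, 285) | (514, 286) |
| Tube, top height (mm) | 69 | 70 |
| Wedge, position (mm) | about (560, 290) | (560, 290.5) |
| Wedge, top height (mm) | 67.5 | 72, so about 4 mm low |

- **Wedge height:** the networks are only good to about 4 mm, and the wedge's set-down height matched, so I take it to be on the deck.
- **Alignment:** both things looked square to the rest and at rest in that view.
- **Top camera disagreed once:** after the tube was released it put the tube at y = 228 mm, because the arm was hiding part of it. Both later wrist views showed the tube centred.
- **Thin tube:** I never touched it, but I did not measure it again at the end.

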